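Snap the hex drivers into their own clips on the printer's tool rail

TASK

On the tool rail by the 3D printer each hex driver has a pair of snap clips in its own colour, but the blue driver has been pushed into the red clips and the red driver is lying on the desk. Put the blue driver in the blue clips and the red driver in the red clips, tips pointing the same way as the other drivers in the rail, each pressed in until it has snapped fully home in both of its clips. Leave the yellow and green drivers and everything else on the desk as they are.

Things in the scene. Friction and masses are not known exactly. Their poses are not given: they have to be found in the camera images.
- rail: Tool rail, fixed: two 20 mm square aluminium extrusions, 272 mm long, along the rail's y axis at x = -32 and +32 mm, tops 45 mm above the desk, 44 mm of free space between them down to the desk. Dark end feet, 48 mm high, at y = -139 and +139 mm. Origin: underside centre; +x is away from the robot, where drivers' tips point. Four pairs of clips stand on it 60 to 68 mm apart, colours in any order.
- driver_red: Red hex driver, 202 mm, 75 g: round handle barrel 14 mm across, 92 mm long; a dark hexagonal collar at each end (46 to 54 mm from the origin, 18 mm across flats); thin steel shaft in front. Origin: on its axis at the barrel's middle; +x to the tip. Starts lying on the desk right of the rail (-y), axis level 9 mm up, tip roughly away from the robot.
- driver_blue: Blue hex driver, 202 mm, 75 g: round handle barrel 14 mm across, 92 mm long; a dark hexagonal collar at each end (46 to 54 mm from the origin, 18 mm across flats); thin steel shaft in front. Origin: on its axis at the barrel's middle; +x to the tip. Starts snapped into the red clips, where it does not belong.
- driver_yellow: Yellow hex driver, 202 mm, 75 g: round handle barrel 14 mm across, 92 mm long; a dark hexagonal collar at each end (46 to 54 mm from the origin, 18 mm across flats); thin steel shaft in front. Origin: on its axis at the barrel's middle; +x to the tip. Already home in the yellow clips; leave it.
- driver_green: Green hex driver, 202 mm, 75 g: round handle barrel 14 mm across, 92 mm long; a dark hexagonal collar at each end (46 to 54 mm from the origin, 18 mm across flats); thin steel shaft in front. Origin: on its axis at the barrel's middle; +x to the tip. Already home in the green clips; leave it.
- driver_red_tip (a point): Point of the red driver's shaft, on its axis, 140 mm in front of the barrel's middle.
- driver_blue_tip (a point): Point of the blue driver's shaft, on its axis, 140 mm in front of the barrel's middle.
- driver_yellow_tip (a point): Point of the yellow driver's shaft, on its axis, 140 mm in front of the barrel's middle.
- driver_green_tip (a point): Point of the green driver's shaft, on its axis, 140 mm in front of the barrel's middle.
- clips_red_home (a point): Centre of the pair of red clips, where the middle of the red driver's barrel lies when home; 60 mm above the desk, 15 mm above the extrusions. x: along the driver, positive where its tip must point; y: along the rail; z up. Two clips, each 12 mm long in x, at x = -32 and +32 mm, with nothing between or below the 52 mm gap. Home, the driver has about 8 mm of play along x between its collars.
- clips_blue_home (a point): Centre of the pair of blue clips, where the middle of the blue driver's barrel lies when home; 60 mm above the desk, 15 mm above the extrusions. x: along the driver, positive where its tip must point; y: along the rail; z up. Two clips, each 12 mm long in x, at x = -32 and +32 mm, with nothing between or below the 52 mm gap. Home, the driver has about 8 mm of play along x between its collars.
- clips_yellow_home (a point): Centre of the pair of yellow clips, where the middle of the yellow driver's barrel lies when home; 60 mm above the desk, 15 mm above the extrusions. x: along the driver, positive where its tip must point; y: along the rail; z up. Two clips, each 12 mm long in x, at x = -32 and +32 mm, with nothing between or below the 52 mm gap. Home, the driver has about 8 mm of play along x between its collars.
- clips_green_home (a point): Centre of the pair of green clips, where the middle of the green driver's barrel lies when home; 60 mm above the desk, 15 mm above the extrusions. x: along the driver, positive where its tip must point; y: along the rail; z up. Two clips, each 12 mm long in x, at x = -32 and +32 mm, with nothing between or below the 52 mm gap. Home, the driver has about 8 mm of play along x between its collars.
- clips_red: Pair of red printed clips, opening upward. Origin: on the extrusions' top, 15 mm below the home point, same axes. Each clip: fixed saddle under the barrel, two sprung jaws beside it; flared lips 24 mm apart, 27 mm above the origin; 10 mm throat 21 mm above it. A barrel resting on the lips is 6 to 9 mm above home; pressed straight down (8 to 18 N for the pair) it snaps in; 6 to 14 N pulls it up and out.
- clips_blue: Pair of blue printed clips, opening upward. Origin: on the extrusions' top, 15 mm below the home point, same axes. Each clip: fixed saddle under the barrel, two sprung jaws beside it; flared lips 24 mm apart, 27 mm above the origin; 10 mm throat 21 mm above it. A barrel resting on the lips is 6 to 9 mm above home; pressed straight down (8 to 18 N for the pair) it snaps in; 6 to 14 N pulls it up and out.
- clips_yellow: Pair of yellow printed clips, opening upward. Origin: on the extrusions' top, 15 mm below the home point, same axes. Each clip: fixed saddle under the barrel, two sprung jaws beside it; flared lips 24 mm apart, 27 mm above the origin; 10 mm throat 21 mm above it. A barrel resting on the lips is 6 to 9 mm above home; pressed straight down (8 to 18 N for the pair) it snaps in; 6 to 14 N pulls it up and out.
- clips_green: Pair of green printed clips, opening upward. Origin: on the extrusions' top, 15 mm below the home point, same axes. Each clip: fixed saddle under the barrel, two sprung jaws beside it; flared lips 24 mm apart, 27 mm above the origin; 10 mm throat 21 mm above it. A barrel resting on the lips is 6 to 9 mm above home; pressed straight down (8 to 18 N for the pair) it snaps in; 6 to 14 N pulls it up and out.
- scissors: Bystander: scissors with blue loops lying flat, about 190 mm long, 12 mm high. Origin: underside, near the pivot; +x to the blade points.
- glue_stick: Bystander: a white and orange glue stick standing upright, 29 mm across, 96 mm high. Origin: centre of its underside.
- caliper: Bystander: a steel digital caliper lying flat, 225 mm long, 12 mm high. Origin: underside, middle of its beam; x along the beam.
- printed_gear: Bystander: a small red printed gear lying flat, 48 mm across, 18 mm high. Origin: centre of its underside.
- scraper: Bystander: a print scraper with a wooden handle lying flat, 200 mm long, blade 62 mm wide, 15 mm high. Origin: underside, where handle meets blade; +x to the blade.
Mind the look-alikes: they are no part of the job. Of the things shaped like the driver_red, the red one is meant.

How it is judged:
By the outcome, as a careful person would: the job done as asked, in the order asked, and still so for the second after the job is handed in, with the robot touching nothing.
It also fails if it takes over 58 s, if anything falls off the work surface, if the arm or the gripper's body presses on something with over 40 N, if the wrist force passes 120 N, or if a joint passes its speed limit or range.

ROBOT

A 6-joint arm with a two-finger parallel gripper is mounted at the origin on the work surface. World frame = base frame: x ahead of the robot, y to its left, z up, the work surface at z = 0. Lengths are in m, angles in rad, forces in N, time in s.
With the tool pointing down it reaches from about 0.375 to 0.9 m from the base axis. Payload 3.1 kg.
Tool frame: the origin (TCP) lies between the finger pads; the fingertips stand ahead of it and the grasp point (between the pads) lies 3 mm ahead of it (bot.tip_reach is the z of the fingertips in the tool frame, in m); z points along the fingers, y is the line along which they close (so a half turn about z gives the same grasp; the last joint's range is limited). The gripper opens to 87 mm and grips with 3 to 60 N. Pads are 19 mm wide; open, the fingers measure 117 mm over their backs; the gripper's body (75 mm by 190 mm) begins 51 mm behind the grasp point.
Start: joints at [-1.512, 0.527, 1.433, -0, 1.181, -0.178], TCP at [0.147, -0.607, 0.245] pointing down, gripper open.
Joint ranges: [-3.08, 3.08], [-0.75, 2.2], [0.22, 2.44], [-1.43, 4.57], [0, 2.65], [-2.85, 2.85]. Speed limits (rad/s): [2.79, 2.79, 3.14, 3.14, 3.14, 3.14].

INTERFACE

Orientations are given as a rotation vector (axis times angle).
In Python, from rig import bot gives the robot as it stands.
- The arm moves only by the tool carry_out, never from a script. Its argument "moves" is a list of rows, each a list of 2 entries, a list of its own where there are three numbers: the shift along the tool's x, y, z in m, then the turn about the tool's z in units of 8 degrees (1.0 is 8 degrees). In form: [[[tx, ty, tz], roll], ...]. A call has 1 to 20 rows; each row is the pose to reach, as a shift and turn from the pose commanded when the call began, along the tool's axes at that moment; what a row does not reach only later rows make up. A row lasts 1/10 s, in which the tool goes at most 50 mm and 8.59 degrees, less where a joint would pass 70% of its speed; a pose out of reach is approached as far as the arm can. A call with a gripper value outside its range is refused whole. "gripper" is the finger opening in m, from 0 to 0.087, set as the call begins (left out, the last holds). The fingers move at their own pace and stop on an object; "squeeze" is the grip in N (left out, the last holds). Time passes only in rows, so rows that repeat a pose let the fingers close. It gives the time, the measured TCP pose, the force, the opening and the grip force at its end, in the units of the state.
- bot.state(): the state, without advancing time (a new reading comes with each control period).
- bot.grab_frame(name): name is "scene" or "top"; returns a dict with "pixels" (400x640x3 uint8, red, green, blue), "fx", "fy", "cx", "cy" (pixels), "origin" and "attitude" of the camera in the world. Camera axes: x right, y up, looking along -z (the intrinsics and any distortion apply to the point x, -y, -z); pixel columns grow to the right and rows downward; lengths in m; the calibration is good to about 2 mm. A picture is of the moment at which its call begins. There is no depth.
- bot.hand_in(): hands the job in; it is judged then, once.
The state is a dict: "time": time; "qpos": joint angles; "joint_velocities": joint speeds; "joint_torque": joint torques, N m; "tcp_pos": TCP position; "tool_rot": TCP orientation; "wrist_force": force on the tool from outside, world axes, zero at the start; "wrist_torque": the same for the moment, N m; "finger_gap": finger opening in m; "gripper_force": force on a finger pad.
Only numpy, scipy, OpenCV 4.12 (cv2) and the standard library are available. Lean on these libraries where they do the work, as an engineer would, in place of code of your own. Each camera call takes 0.05 s, during which the arm holds its last target. There are 200 camera calls.

## Working session

There is one attempt and no reset: what is moved stays moved. The work goes in short steps, Python scripts to look and compute and a tool call to move; the robot and the scene stay as the last step left them, time stands still between calls to the robot, and variables do not carry over. Pictures are saved under pics/ and viewed, at most 10 in all, crops included, and the job is handed in when it is done.

Besides the shell and the picture viewer there is one more tool, called after "Call:" in YAML: its name, and indented under it one key for each argument. carry_out: Moves the arm, as the interface text tells. Its arguments: {"type":"object","properties":{"moves":{"type":"array","items":{"type":"array"}},"gripper":{"type":"number"},"squeeze":{"type":"number"}},"required":["moves"]}

```bash
ls; mkdir -p pics; cat > h.py <<'E'
import numpy as np, cv2
from scipy.spatial.transform import Rotation as R
from rig import bot
def grab(n,fn=None):
    f=bot.grab_frame(n)
    if fn: cv2.imwrite('pics/'+fn,f['pixels'][:,:,::-1])
    return f
def att(f):
    a=np.array(f['attitude'],float)
    return a if a.shape==(3,3) else R.from_rotvec(a).as_matrix() if a.size==3 else R.from_quat(a).as_matrix()
def p2w(f,u,v,z):
    d=att(f)@np.array([(u-f['cx'])/f['fx'],-(v-f['cy'])/f['fy'],-1.])
    o=np.array(f['origin']); return o+d*(z-o[2])/d[2]
def w2p(f,p):
    c=att(f).T@(np.array(p)-f['origin'])
    return f['cx']+f['fx']*c[0]/-c[2], f['cy']-f['fy']*c[1]/-c[2]
E
python3 - <<'E'
from h import *
for n in('top','scene'):
    f=grab(n,n+'0.png'); print({k:v for k,v in f.items() if k!='pixels'})
s=bot.state();print(s['time'],s['tcp_pos'],s['tool_rot'],bot.tip_reach)
E
```

```text
pics
{'fx': 495.1110859693872, 'fy': 495.1110859693872, 'cx': 322.1252493887718, 'cy': 202.99869923039554, 'origin': array([ 0.2098635 , -0.08978288,  1.5143466 ]), 'attitude': array([ 0.16871003, -0.15049854, -1.4759208 ])}
{'fx': 365.65355298875835, 'fy': 365.65355298875835, 'cx': 312.64876584198936, 'cy': 197.85014074762887, 'origin': array([1.30554954, 0.16729048, 0.63352905]), 'attitude': array([0.65960597, 0.90466892, 1.66316642])}
0.1 [ 0.14721157 -0.60679048  0.24368271] [-3.11750219e+00 -3.72432216e-01 -1.32229163e-04] 0.022
```

View pics/top0.png

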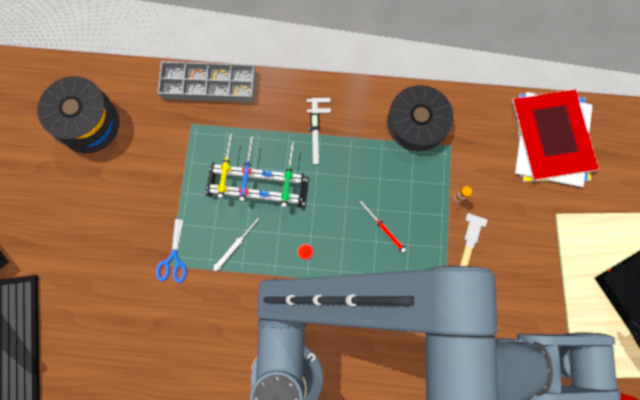

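View pics/scene0.png

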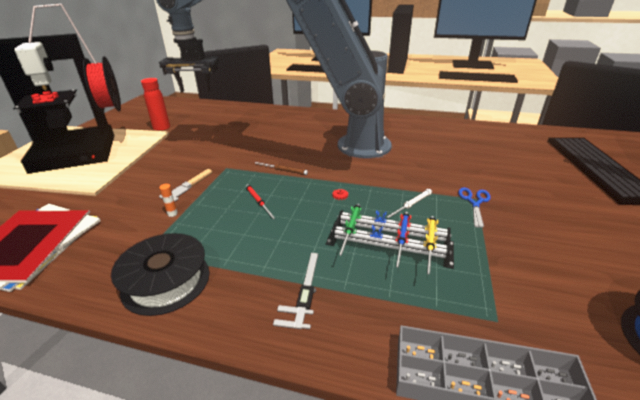

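The top view shows the rail at (258,185) with yellow (224,178), blue (246,180, in the red clips), free blue clips (265,183) and green (288,186). The red driver is at (388,232).

Things that could be taken for the red driver:
- printed gear, top (305,252)
- white tool, top (236,245)
- thin tool, scene (280,167), hidden by the arm in the top view
- red driver, top (388,232) / scene (260,200)

By the description (red barrel, on the desk right of the rail, tip away from the robot) I choose top (388,232), and I'll check it in a close crop.

```bash
python3 - <<'E'
from h import *
a=cv2.imread('pics/top0.png');b=cv2.imread('pics/scene0.png')
A=cv2.resize(a[120:270,200:420],(792,540)[:2],interpolation=cv2.INTER_CUBIC)
cv2.imwrite('pics/c1.png',A)
B=cv2.resize(b[155:275,230:460],(782,408),interpolation=cv2.INTER_CUBIC)
cv2.imwrite('pics/c2.png',B)
f=grab('top')
for n,u,v,z in [('red butt',403,249,.009),('red tip',361,203,.009),('railL',210,180,.048),('railR',305,190,.048),('blue butt',244,195,.06),('bluetip',253,137,.06),('blueclip1',267,173,.06),('blueclip2',263,193,.06)]:
    print(n,p2w(f,u,v,z).round(4))
E
```

```text
red butt [ 0.4022 -0.316   0.009 ]
red tip [ 0.5336 -0.1781  0.009 ]
railL [0.5558 0.2891 0.048 ]
railR [ 0.5503 -0.0032  0.048 ]
blue butt [0.5158 0.1776 0.06  ]
bluetip [0.7006 0.1723 0.06  ]
blueclip1 [0.5901 0.1163 0.06  ]
blueclip2 [0.5271 0.1213 0.06  ]
```

View pics/c1.png

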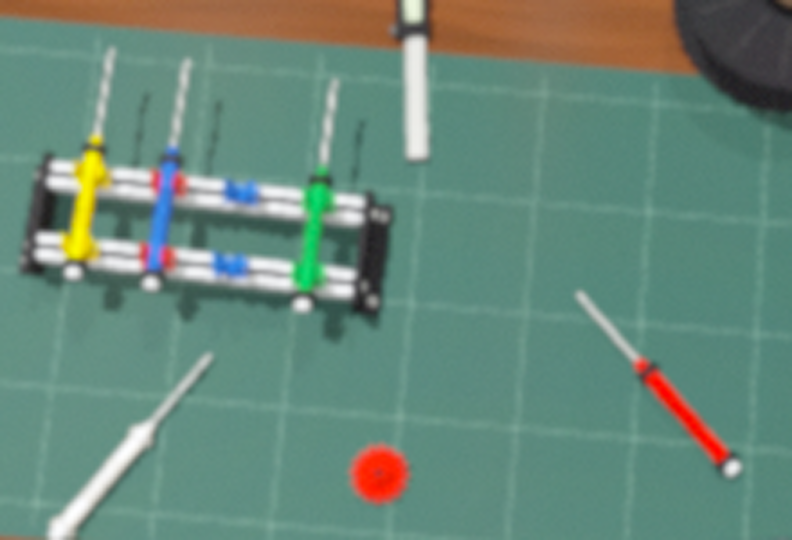

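View pics/c2.png

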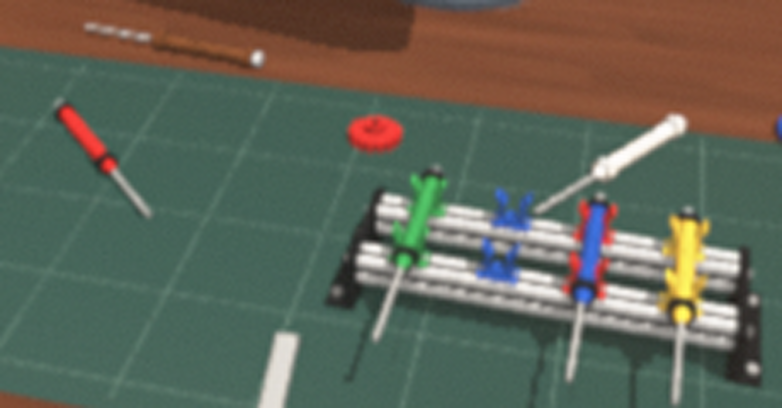

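The crop confirms the red driver: red barrel, dark collar and steel shaft, with its ends at crop (578,293) and (733,467). The blue clips are empty at crop (242,192) and (230,264), and the blue driver sits in the red clips. Next I measure by colour.

```bash
cat >> h.py <<'E'
HUE={'red':((0,6),(174,180)),'blue':((105,125),),'yellow':((22,33),),'green':((60,80),)}
def blob(f,col,box,smin=150,vmin=70):
    u0,v0,u1,v1=[int(round(t)) for t in box]
    h=cv2.cvtColor(f['pixels'],cv2.COLOR_RGB2HSV); m=np.zeros(h.shape[:2],bool)
    for a,b in HUE[col]: m|=(h[...,0]>=a)&(h[...,0]<=b)
    m&=(h[...,1]>smin)&(h[...,2]>vmin)
    k=np.zeros_like(m);k[v0:v1,u0:u1]=1
    v,u=np.nonzero(m&k); return u,v
def axis(f,col,box,z):
    u,v=blob(f,col,box); P=np.array([p2w(f,a,b,z) for a,b in zip(u,v)])
    c=P.mean(0);w=np.linalg.svd(P-c)[2][0];w*=np.sign(w[0]);t=(P-c)@w
    return len(u),c.round(4),np.degrees(np.arctan2(w[1],w[0])).round(1),(t.min().round(4),t.max().round(4))
def rel(p,yaw):
    "tool-frame shift and roll units to world tcp p, tool-x yaw deg"
    s=bot.state();M=R.from_rotvec(s['tool_rot']).as_matrix()
    y=np.degrees(np.arctan2(M[1,0],M[0,0]))
    print('shift',(M.T@(np.array(p)-s['tcp_pos'])).round(4),'roll',round((y-yaw)/8,3),'yaw now',y.round(2),'t',s['time'])
E
python3 - <<'E'
from h import *
f=grab('top'); g=grab('scene')
print('red',axis(f,'red',(355,195,415,260),.012))
print('red scene',axis(g,'red',(240,180,280,225),.012))
print('blue drv',axis(f,'blue',(235,155,256,205),.064))
print('yel',axis(f,'yellow',(212,150,234,205),.064))
print('grn',axis(f,'green',(277,155,300,215),.064))
for n,F,boxes in(('top',f,[(258,165,275,182),(256,184,274,205)]),('scene',g,[(373,208,389,224),(367,224,385,240)])):
    for b in boxes:
        u,v=blob(F,'blue',b,120,50); print(n,len(u),u.mean(),v.mean(),p2w(F,u.mean(),v.mean(),.058).round(4))
u,v=blob(g,'blue',(392,205,414,250)); print('blue drv scene',axis(g,'blue',(392,205,414,250),.064))
rel([.47,-.25,.10],45)
E
```

```text
red (148, array([ 0.443 , -0.2718,  0.012 ]), np.float64(45.4), (np.float64(-0.0517), np.float64(0.0559)))
red scene (100, array([ 0.4427, -0.2727,  0.012 ]), np.float64(44.6), (np.float64(-0.0587), np.float64(0.0613)))
blue drv (86, array([0.5639, 0.1814, 0.064 ]), np.float64(-2.0), (np.float64(-0.0464), np.float64(0.0543)))
yel (196, array([0.5662, 0.2463, 0.064 ]), np.float64(-1.8), (np.float64(-0.0478), np.float64(0.0593)))
grn (163, array([0.5581, 0.053 , 0.064 ]), np.float64(-2.0), (np.float64(-0.0478), np.float64(0.0561)))
top 36 266.6666666666667 173.0 [0.5906 0.1176 0.058 ]
top 41 263.4390243902439 193.2439024390244 [0.5269 0.1202 0.058 ]
scene 71 380.14084507042253 216.54929577464787 [0.5248 0.1208 0.058 ]
scene 74 376.02702702702703 232.28378378378378 [0.5919 0.1187 0.058 ]
blue drv scene (88, array([0.5673, 0.1823, 0.064 ]), np.float64(-2.2), (np.float64(-0.057), np.float64(0.0568)))
shift [ 0.3978 -0.2709  0.1444] roll -3.922 yaw now 13.62 t 0.25
```

```bash
python3 - <<'E'
from h import *
rel([.5,-.2,.2],-2)
rel([.561,.1815,.15],-2)
E
```

```text
shift [ 0.4387 -0.3125  0.0445] roll 1.953 yaw now 13.62 t 0.25
shift [ 0.5879 -0.6688  0.0948] roll 1.953 yaw now 13.62 t 0.25
```

Call:
carry_out:
  moves:
    - [[0.439, -0.312, 0.044], 0.5]
    - [[0.439, -0.312, 0.044], 1]
    - [[0.439, -0.312, 0.044], 1.95]
    - [[0.439, -0.312, 0.044], 1.95]
    - [[0.439, -0.312, 0.044], 1.95]
    - [[0.439, -0.312, 0.044], 1.95]
    - [[0.439, -0.312, 0.044], 1.95]
    - [[0.439, -0.312, 0.044], 1.95]
    - [[0.439, -0.312, 0.044], 1.95]
    - [[0.439, -0.312, 0.044], 1.95]
    - [[0.588, -0.669, 0.095], 1.95]
    - [[0.588, -0.669, 0.095], 1.95]
    - [[0.588, -0.669, 0.095], 1.95]
    - [[0.588, -0.669, 0.095], 1.95]
    - [[0.588, -0.669, 0.095], 1.95]
    - [[0.588, -0.669, 0.095], 1.95]
    - [[0.588, -0.669, 0.095], 1.95]
    - [[0.588, -0.669, 0.095], 1.95]
    - [[0.588, -0.669, 0.095], 1.95]
    - [[0.588, -0.669, 0.095], 1.95]
  gripper: 0.04
  squeeze: 50

```text
time: 2.25
tcp_pos: [0.5613, 0.1849, 0.149]
tool_rot: [-3.14, 0.046, -0.001]
wrist_force: [-0.5, -0.4, 0.0]
finger_gap: 0.0396
gripper_force: 0.0
```

```bash
python3 - <<'E'
from h import *
rel([.561,.1815,.063],-2)
s=bot.state();print(s['tcp_pos'],s['wrist_force'],s['finger_gap'])
f=grab('scene');c=f['pixels'][130:280,300:500]
cv2.imwrite('pics/s1.png',cv2.resize(c,(800,600),interpolation=cv2.INTER_CUBIC)[:,:,::-1])
E
```

```text
shift [-0.0002  0.0035  0.086 ] roll 0.038 yaw now -1.69 t 2.25
[0.56127378 0.18489945 0.14896026] [-0.47955862 -0.42791191  0.01767974] 0.03960845596585297
```

View pics/s1.png

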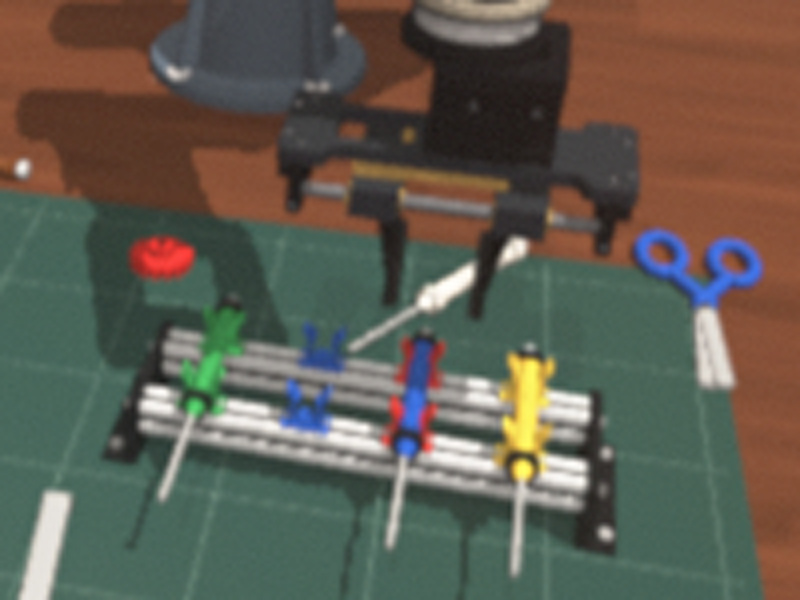

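The picture shows the open fingers at (390,250) and (490,260) straddling the blue driver at (415,390), and the yellow and green drivers are clear. I'll go down part way and read the settled pose.

Call:
carry_out:
  moves:
    - [[0, 0, 0.02], 0]
    - [[0, 0, 0.04], 0]
    - [[0, 0, 0.05], 0]
    - [[0, 0, 0.05], 0]
    - [[0, 0, 0.05], 0]

```text
time: 2.8
tcp_pos: [0.5615, 0.1805, 0.0999]
tool_rot: [3.141, -0.056, 0.001]
wrist_force: [0.1, 0.5, 0.4]
finger_gap: 0.0402
gripper_force: 0.0
```

```bash
python3 - <<'E'
from h import *
rel([.561,.1815,.063],-2)
E
```

```text
shift [-0.0005 -0.001   0.0369] roll -0.005 yaw now -2.04 t 2.8
```

Call:
carry_out:
  moves:
    - [[0, -0.001, 0.015], 0]
    - [[0, -0.001, 0.03], 0]
    - [[0, -0.001, 0.037], 0]
    - [[0, -0.001, 0.037], 0]
    - [[0, -0.001, 0.037], 0]

```text
time: 3.3
tcp_pos: [0.561, 0.1824, 0.0621]
tool_rot: [3.141, -0.054, -0.001]
wrist_force: [0.4, 0.2, 0.4]
finger_gap: 0.0401
gripper_force: 0.0
```

Call:
carry_out:
  moves:
    - [[0, 0, 0], 0]
    - [[0, 0, 0], 0]
    - [[0, 0, 0], 0]
    - [[0, 0, 0], 0]
    - [[0, 0, 0], 0]
    - [[0, 0, 0], 0]
  gripper: 0.0

```text
time: 3.9
tcp_pos: [0.5613, 0.1824, 0.0628]
tool_rot: [-3.141, 0.054, -0.001]
wrist_force: [-0.2, -0.0, 1.1]
finger_gap: 0.0121
gripper_force: 50.0
```

Call:
carry_out:
  moves:
    - [[0, 0, -0.005], 0]
    - [[0, 0, -0.012], 0]
    - [[0, 0, -0.03], 0]
    - [[0, 0, -0.055], 0]
    - [[0, 0, -0.055], 0]
    - [[0, 0, -0.055], 0]
    - [[0, 0, -0.055], 0]

```text
time: 4.6
tcp_pos: [0.5604, 0.1821, 0.117]
tool_rot: [3.141, -0.054, -0.002]
wrist_force: [-0.3, -1.1, -1.3]
finger_gap: 0.0125
gripper_force: 49.9
```

```bash
python3 - <<'E'
from h import *
rel([.5587,.1195,.108],-2)
print('grip',bot.state()['finger_gap'])
f=grab('scene');c=f['pixels'][150:270,330:490]
cv2.imwrite('pics/s2.png',cv2.resize(c,(800,600),interpolation=cv2.INTER_CUBIC)[:,:,::-1])
u,v=blob(f,'red',(385,205,425,262));print(len(u))
E
```

```text
shift [0.0005 0.0627 0.009 ] roll 0.004 yaw now -1.97 t 4.6
grip 0.012459485010859495
52
```

View pics/s2.png

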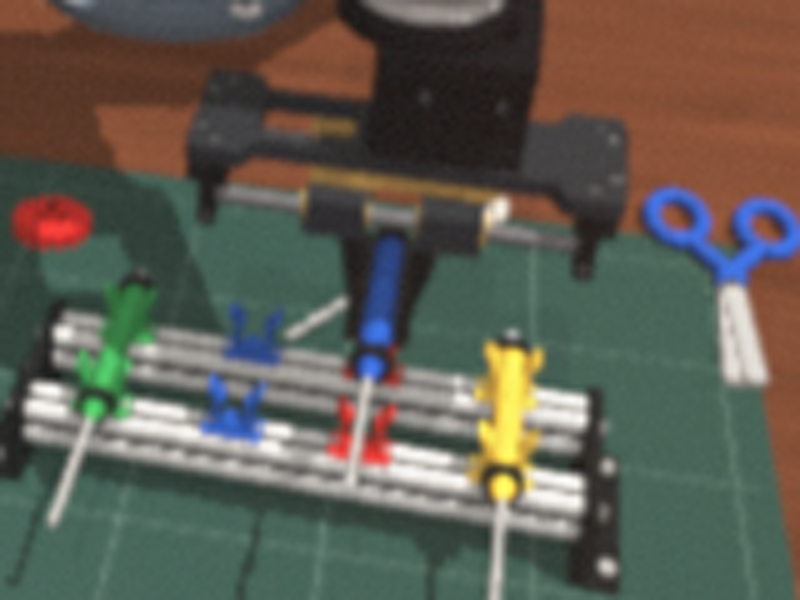

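The blue driver is out and held level at (380,310), with its tip at (352,480). Both pairs of clips are now empty: red front at (365,435), blue front at (233,408). I'll measure the offset between them.

```bash
python3 - <<'E'
from h import *
f=grab('scene');P={}
for n,c,b in(('rf','red',(394,228,412,244)),('bf','blue',(369,223,384,240)),('bb','blue',(374,208,388,224))):
    u,v=blob(f,c,b,120,50);P[n]=p2w(f,u.mean(),v.mean(),.058);print(n,len(u),(u.min(),u.max(),v.min(),v.max()),P[n].round(4))
print('red-blue',P['rf']-P['bf'])
E
```

```text
rf 77 (np.int64(396), np.int64(408), np.int64(230), np.int64(242)) [0.5929 0.1826 0.058 ]
bf 81 (np.int64(371), np.int64(381), np.int64(225), np.int64(237)) [0.5909 0.1188 0.058 ]
bb 66 (np.int64(375), np.int64(385), np.int64(211), np.int64(221)) [0.5272 0.1211 0.058 ]
red-blue [0.00205405 0.06380213 0.        ]
```

Call:
carry_out:
  moves:
    - [[0, 0.03, 0], 0]
    - [[0, 0.06, 0], 0]
    - [[0, 0.063, 0], 0]
    - [[0, 0.063, 0.015], 0]
    - [[0, 0.063, 0.03], 0]
    - [[0, 0.063, 0.038], 0]
    - [[0, 0.063, 0.038], 0]
    - [[0, 0.063, 0.038], 0]

```text
time: 5.5
tcp_pos: [0.559, 0.1197, 0.0794]
tool_rot: [-3.141, 0.054, 0.001]
wrist_force: [0.7, 0.9, 0.2]
finger_gap: 0.0127
gripper_force: 49.9
```

```bash
python3 - <<'E'
from h import *
rel([.5585,.1192,.063],-2)
s=bot.state();print(s['tcp_pos'],s['wrist_force'],s['wrist_torque'])
f=grab('scene','s3r.png')
print(axis(f,'blue',(365,195,392,250),.085))
E
```

```text
shift [-0.0005  0.0005  0.0164] roll 0.006 yaw now -1.95 t 5.5
[0.55899205 0.1197033  0.07939763] [0.73486574 0.87519747 0.16021586] [-0.00411057  0.01265444  0.00404883]
(118, array([0.5846, 0.1198, 0.085 ]), np.float64(2.4), (np.float64(-0.0647), np.float64(0.0544)))
```

Call:
carry_out:
  moves:
    - [[0, 0, 0.005], 0]
    - [[0, 0, 0.01], 0]
    - [[0, 0, 0.013], 0]
    - [[0, 0, 0.0165], 0]
    - [[0, 0, 0.0175], 0]
    - [[0, 0, 0.0175], 0]
    - [[0, 0, 0.0175], 0]

```text
time: 6.25
tcp_pos: [0.5595, 0.1199, 0.0627]
tool_rot: [-3.14, 0.055, -0.002]
wrist_force: [0.0, 3.6, 6.0]
finger_gap: 0.0126
gripper_force: 50.0
```

Call:
carry_out:
  moves:
    - [[0, -0.0005, 0.0015], 0]
    - [[0, -0.0005, 0.003], 0]
    - [[0, -0.0005, 0.003], 0]

```text
time: 6.55
tcp_pos: [0.5596, 0.12, 0.0625]
tool_rot: [3.141, -0.054, 0.003]
wrist_force: [-4.6, 0.9, 23.9]
finger_gap: 0.0123
gripper_force: 50.1
```

Call:
carry_out:
  moves:
    - [[0, 0, -0.003], 0]
    - [[0, 0, -0.003], 0]
    - [[0, 0, -0.003], 0]
    - [[0, 0, -0.003], 0]
  gripper: 0.036

```text
time: 6.95
tcp_pos: [0.5585, 0.1197, 0.0613]
tool_rot: [3.141, -0.054, -0.002]
wrist_force: [0.6, 0.0, -0.4]
finger_gap: 0.0336
gripper_force: 0.0
```

Call:
carry_out:
  moves:
    - [[0, 0, -0.03], 0]
    - [[0, 0, -0.06], 0]
    - [[0, 0, -0.08], 0]
    - [[0, 0, -0.08], 0]
    - [[0, 0, -0.08], 0]

```text
time: 7.45
tcp_pos: [0.5587, 0.1197, 0.1416]
tool_rot: [3.141, -0.054, -0.001]
wrist_force: [0.1, -0.3, -0.6]
finger_gap: 0.0357
gripper_force: 0.0
```

```bash
python3 - <<'E'
from h import *
f=grab('scene');c=f['pixels'][180:270,330:450]
cv2.imwrite('pics/s4.png',cv2.resize(c,(800,600),interpolation=cv2.INTER_CUBIC)[:,:,::-1])
rel([.443,-.2725,.12],45)
rel([.53,-.10,.16],20)
E
```

```text
shift [-0.1014  0.396   0.0212] roll -5.872 yaw now -1.98 t 7.5
shift [-0.0205  0.2206 -0.019 ] roll -2.747 yaw now -1.98 t 7.5
```

View pics/s4.png

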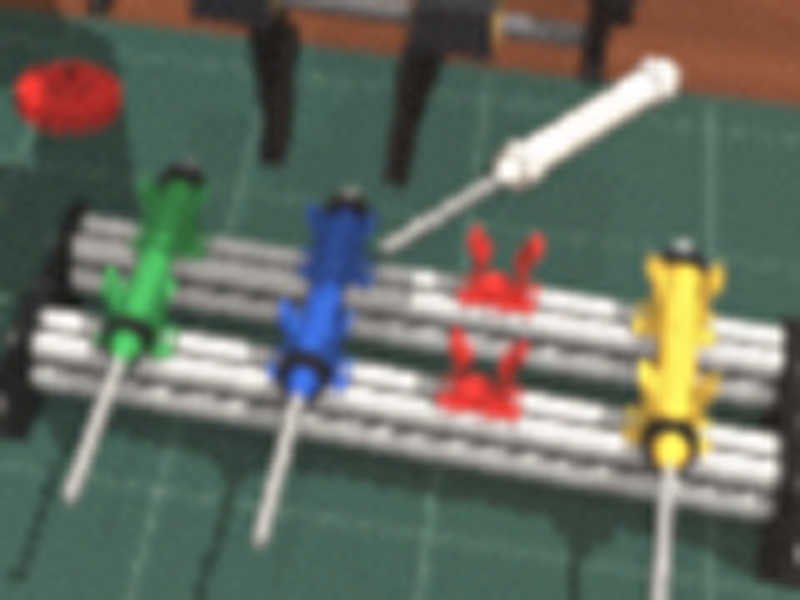

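The blue driver sits in both blue clips, at (340,240) and (315,330), with its collars outside the clips like its neighbours. It stopped on the saddle at 24 N with the TCP at z 0.0625, the same height it had when home. Now the red driver.

Call:
carry_out:
  moves:
    - [[-0.103, 0.397, 0], -1]
    - [[-0.103, 0.397, 0], -2]
    - [[-0.103, 0.397, 0], -3]
    - [[-0.103, 0.397, 0], -4]
    - [[-0.103, 0.397, 0], -5]
    - [[-0.103, 0.397, 0], -5.87]
    - [[-0.103, 0.397, 0], -5.87]
    - [[-0.103, 0.397, 0], -5.87]
    - [[-0.103, 0.397, 0.05], -5.87]
    - [[-0.103, 0.397, 0.07], -5.87]
    - [[-0.103, 0.397, 0.07], -5.87]
    - [[-0.103, 0.397, 0.07], -5.87]
    - [[-0.103, 0.397, 0.07], -5.87]
  gripper: 0.05

```text
time: 8.8
tcp_pos: [0.4428, -0.2726, 0.0726]
tool_rot: [2.902, 1.204, 0.0]
wrist_force: [0.8, -0.1, 0.1]
finger_gap: 0.05
gripper_force: 0.0
```

```bash
python3 - <<'E'
from h import *
f=grab('scene');c=f['pixels'][120:240,200:360]
cv2.imwrite('pics/s5.png',cv2.resize(c,(800,600),interpolation=cv2.INTER_CUBIC)[:,:,::-1])
print(axis(f,'red',(235,175,285,230),.012))
rel([.4415,-.274,.026],45)
E
```

```text
(100, array([ 0.4428, -0.2721,  0.012 ]), np.float64(44.7), (np.float64(-0.0591), np.float64(0.0609)))
shift [-0.0021 -0.0003  0.0471] roll 0.01 yaw now 45.08 t 8.85
```

View pics/s5.png

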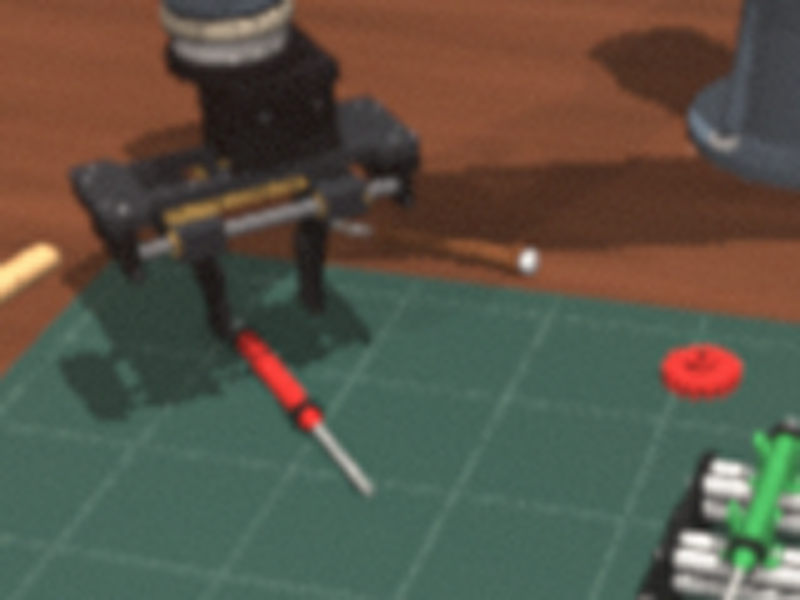

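The fingers at (215,300) and (315,275) line up with the red barrel at (275,380). The measured pose agrees with the earlier one, so I'll go down and grip.

Call:
carry_out:
  moves:
    - [[-0.002, 0, 0.02], 0]
    - [[-0.002, 0, 0.035], 0]
    - [[-0.002, 0, 0.0465], 0]
    - [[-0.002, 0, 0.0465], 0]
    - [[-0.002, 0, 0.0465], 0]

```text
time: 9.35
tcp_pos: [0.4414, -0.2746, 0.0261]
tool_rot: [2.901, 1.203, 0.0]
wrist_force: [0.1, -0.1, 0.0]
finger_gap: 0.0503
gripper_force: 0.0
```

Call:
carry_out:
  moves:
    - [[0, 0, 0], 0]
    - [[0, 0, 0], 0]
    - [[0, 0, 0], 0]
    - [[0, 0, 0], 0]
    - [[0, 0, 0], 0]
    - [[0, 0, 0], 0]
  gripper: 0.0

```text
time: 9.95
tcp_pos: [0.4409, -0.2748, 0.0256]
tool_rot: [-2.903, -1.202, 0.0]
wrist_force: [0.1, 0.6, 1.0]
finger_gap: 0.0128
gripper_force: 50.0
```

Call:
carry_out:
  moves:
    - [[0, 0, -0.02], 0]
    - [[0, 0, -0.05], 0]
    - [[0, 0, -0.1], 0]
    - [[0, 0, -0.12], 0]
    - [[0, 0, -0.12], 0]
    - [[0, 0, -0.12], 0]

```text
time: 10.55
tcp_pos: [0.4407, -0.2745, 0.1454]
tool_rot: [-2.903, -1.202, 0.0]
wrist_force: [0.4, -0.1, -1.6]
finger_gap: 0.0129
gripper_force: 50.0
```

```bash
python3 - <<'E'
from h import *
rel([.561,.1824,.145],-2)
f=grab('top','t6.png');print(axis(f,'red',(350,190,425,265),.13))
E
```

```text
shift [ 4.081e-01 -2.381e-01  4.000e-04] roll 5.873 yaw now 44.99 t 10.55h.py:27: RuntimeWarning: Mean of empty slice.
  c=P.mean(0);w=np.linalg.svd(P-c)[2][0];w*=np.sign(w[0]);t=(P-c)@w
  ret = ret.dtype.type(ret / rcount)
Traceback (most recent call last):
  File "h.py", line 27, in axis
    c=P.mean(0);w=np.linalg.svd(P-c)[2][0];w*=np.sign(w[0]);t=(P-c)@w
                  ~~~~~~~~~~~~~^^^^^
numpy.linalg.LinAlgError: 1-dimensional array given. Array must be at least two-dimensional
```

Call:
carry_out:
  moves:
    - [[0.408, -0.238, 0], 1]
    - [[0.408, -0.238, 0], 2]
    - [[0.408, -0.238, 0], 3]
    - [[0.408, -0.238, 0], 4]
    - [[0.408, -0.238, 0], 5]
    - [[0.408, -0.238, 0], 5.87]
    - [[0.408, -0.238, 0], 5.87]
    - [[0.408, -0.238, 0], 5.87]
    - [[0.408, -0.238, 0], 5.87]
    - [[0.408, -0.238, 0], 5.87]
    - [[0.408, -0.238, 0], 5.87]
    - [[0.408, -0.238, 0], 5.87]
    - [[0.408, -0.238, 0], 5.87]
    - [[0.408, -0.238, 0.03], 5.87]
    - [[0.408, -0.238, 0.045], 5.87]
    - [[0.408, -0.238, 0.045], 5.87]
    - [[0.408, -0.238, 0.045], 5.87]

```text
time: 12.3
tcp_pos: [0.5611, 0.1804, 0.1003]
tool_rot: [3.141, -0.058, -0.002]
wrist_force: [0.5, -0.2, -0.1]
finger_gap: 0.0128
gripper_force: 50.0
```

```bash
python3 - <<'E'
from h import *
f=grab('scene');c=f['pixels'][180:270,340:460]
cv2.imwrite('pics/s6.png',cv2.resize(c,(800,600),interpolation=cv2.INTER_CUBIC)[:,:,::-1])
rel([.561,.1824,.0766],-2);s=bot.state();print(s['finger_gap'],s['wrist_force'])
E
```

```text
shift [-0.0008 -0.0016  0.0244] roll -0.011 yaw now -2.09 t 12.35
0.012826296017182463 [ 0.1188411   0.18534337 -1.36938274]
```

View pics/s6.png

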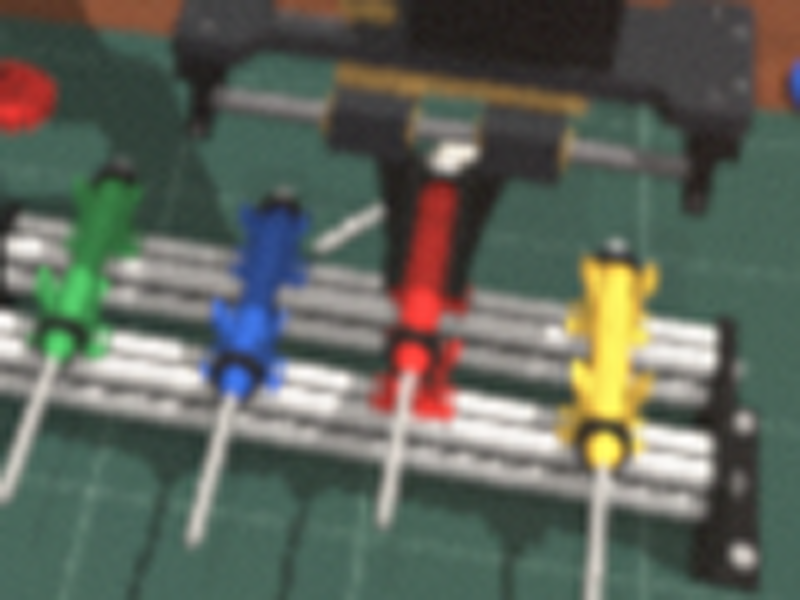

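The red driver is held over the red clips, level and with its tip forward: collar at (412,350), tip at (385,525). Before pressing I'll check its fore-and-aft position by the collars.

```bash
python3 - <<'E'
from h import *
f=grab('scene')
q=lambda a,b,z:p2w(f,340+a*.15,180+b*.15,z).round(4)
print('red',q(410,345,.0837),'blue',q(238,367,.06),'yel',q(606,437,.06),'redtip',q(385,525,.0837),'bluetip',q(192,543,.06))
E
```

```text
red [0.6074 0.1785 0.0837] blue [0.6051 0.1195 0.06  ] yel [0.6122 0.2487 0.06  ] redtip [0.7018 0.1774 0.0837] bluetip [0.7002 0.1165 0.06  ]
```

Call:
carry_out:
  moves:
    - [[0, -0.0016, 0.005], 0]
    - [[0, -0.0016, 0.01], 0]
    - [[0, -0.0016, 0.014], 0]
    - [[0, -0.0016, 0.018], 0]
    - [[0, -0.0016, 0.022], 0]
    - [[0, -0.0016, 0.0245], 0]
    - [[0, -0.0016, 0.0255], 0]
    - [[0, -0.0016, 0.0255], 0]

```text
time: 13.2
tcp_pos: [0.5614, 0.1832, 0.0764]
tool_rot: [3.14, -0.053, 0.0]
wrist_force: [-2.0, -2.5, 10.3]
finger_gap: 0.0126
gripper_force: 50.0
```

Call:
carry_out:
  moves:
    - [[0, 0, 0.0015], 0]
    - [[0, 0, 0.003], 0]
    - [[0, 0, 0.003], 0]

```text
time: 13.5
tcp_pos: [0.5615, 0.1833, 0.0762]
tool_rot: [3.14, -0.053, 0.002]
wrist_force: [-7.1, -3.8, 27.2]
finger_gap: 0.0125
gripper_force: 50.0
```

It reached a hard stop at the expected home height (0.0762) with 27 N. I'll release and withdraw.

Call:
carry_out:
  moves:
    - [[0, 0, -0.003], 0]
    - [[0, 0, -0.003], 0]
    - [[0, 0, -0.003], 0]
    - [[0, 0, -0.003], 0]
  gripper: 0.036

```text
time: 13.9
tcp_pos: [0.561, 0.1837, 0.0743]
tool_rot: [-3.141, 0.054, 0.002]
wrist_force: [-1.2, -0.1, 0.5]
finger_gap: 0.0334
gripper_force: 0.0
```

Call:
carry_out:
  moves:
    - [[0, 0, -0.03], 0]
    - [[0, 0, -0.07], 0]
    - [[0, 0, -0.11], 0]
    - [[-0.02, 0, -0.13], 0]
    - [[-0.06, 0, -0.13], 0]
    - [[-0.1, 0, -0.13], 0]
    - [[-0.1, 0, -0.13], 0]
    - [[-0.1, 0, -0.13], 0]
    - [[-0.1, 0, -0.13], 0]

```text
time: 14.8
tcp_pos: [0.4629, 0.1872, 0.205]
tool_rot: [-3.141, 0.054, -0.003]
wrist_force: [-0.6, -0.2, 0.0]
finger_gap: 0.036
gripper_force: 0.0
```

```bash
python3 - <<'E'
from h import *
f=grab('scene');c=f['pixels'][180:270,340:460]
cv2.imwrite('pics/s7.png',cv2.resize(c,(800,600),interpolation=cv2.INTER_CUBIC)[:,:,::-1])
E
```

```text
(no output)
```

View pics/s7.png

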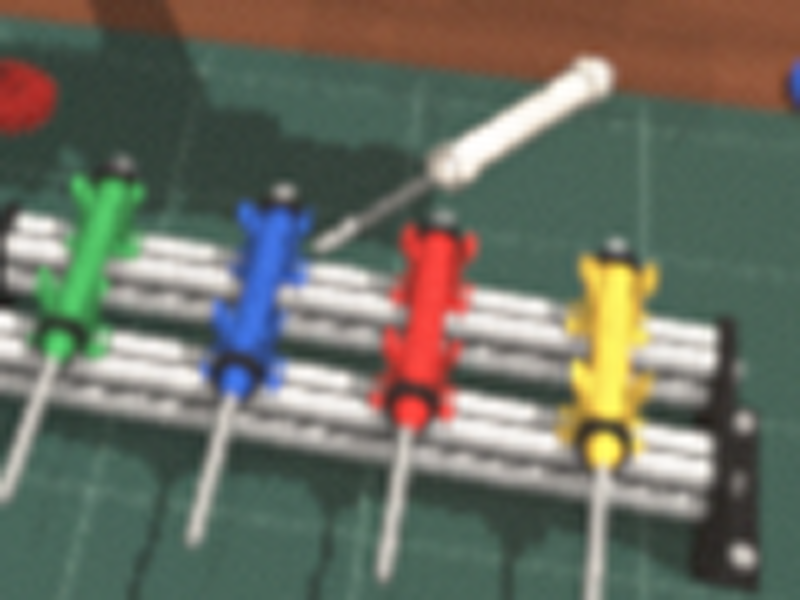

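All four drivers sit alike in their own clips, tips forward: red collar at (412,395), blue collar at (238,372). The robot is clear, so I'm handing in.

```bash
python3 -c "
from rig import bot
print(bot.hand_in())"
```

```text
the job is handed in; nothing more can be done
None
```

The blue driver is in the blue clips and the red driver in the red clips, tips pointing the same way as the others and both pressed down to a hard stop at home height; nothing else was moved, and I handed the job in at about 15 s (no verdict was returned).

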